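Load two tubes into a corner welding jig

ROBOT

A 6-joint arm with a two-finger parallel gripper is mounted at the origin on the work surface. World frame = base frame: x ahead of the robot, y to its left, z up, the work surface at z = 0. Lengths are in m, angles in rad, forces in N, time in s.
With the tool pointing down it reaches from about 0.35 to 0.975 m from the base axis. Payload 17.4 kg.
Tool frame: the origin (TCP) lies at the centre of the arm's flange, where the gripper is bolted on; the fingertips stand 173 mm ahead of it and the grasp point (between the pads) lies 155 mm ahead of it (ctrl.tip_extent is the distance from the TCP to the fingertips, in m); z points along the fingers, y is the line along which they close (so a half turn about z gives the same grasp; the last joint's range is limited). The gripper opens to 85 mm and grips with 20 to 120 N. Pads are 22 mm wide; open, the fingers measure 114 mm over their backs; the gripper's body (76 mm by 85 mm) begins 54 mm behind the grasp point. The pads swing forward as they close: fully open they stand 13 mm farther back than shut.
Start: joints at [-1.364, 0.116, 1.442, -0, 1.584, -0.038], TCP at [0.164, -0.655, 0.405] pointing down, gripper open.
Joint ranges: [-2.83, 2.83], [-0.83, 2.19], [0.07, 2.5], [-1.14, 4.28], [0.01, 3], [-2.97, 2.97]. Speed limits (rad/s): [1.89, 1.89, 2.22, 3.14, 3.14, 3.14].

INTERFACE

Orientations are given as [roll, pitch, yaw] about the fixed x, y, z axes, in that order (R = Rz(yaw) Ry(pitch) Rx(roll)).
In Python, from rig import ctrl, viewer, ticket gives the robot as it stands.
- The arm moves only by the shell command python3 -m jog 'ROWS'. ROWS is JSON, a list of rows, each a list of 7 numbers: the shift along the world's x, y, z as a fraction of full scale, then the turn, a rotation vector about the world's x, y, z as a fraction of full scale, then the closure, from -1 (fully open) to 1 (shut). A call has 1 to 12 rows; each row shifts and turns the commanded pose from where the row before left it; what a row does not reach is not made up. Full scale, the value 1, is 300 mm for a shift and pi rad for a turn. A row lasts 1/12 s, in which the tool goes at most 41.7 mm and 7.16 degrees, less where a joint would pass 70% of its speed; a pose out of reach is approached as far as the arm can. A call with a number of a shift or a turn outside -1 to 1 is refused whole. A call with a gripper value outside its range is refused whole. The fingers move at their own pace and stop on an object; the grip force is fixed at half the most. Time passes only in rows, so rows that do not move let the fingers close. It gives the time, the measured TCP pose, the force, the opening and the grip force at its end, in the units of the state.
- ctrl.observe(): the state, without advancing time (a new reading comes with each control period).
- viewer.read_camera(name): name is "scene" or "top" or "wrist"; returns a dict with "img" (480x640x3 uint8, red, green, blue), "fx", "fy", "cx", "cy" (pixels), "origin" and "attitude" of the camera in the world. Camera axes: x right, y down, z forward; pixel columns grow to the right and rows downward; lengths in m; the calibration is good to about 2 mm. A picture is of the moment at which its call begins. There is no depth.
- ticket.hand_in(): hands the job in; it is judged then, once.
Trained networks look in a picture, given as the dict that the camera call returned (one of the last four; its "shot" number tells which), for a name from the list of things; names that differ only in an ending like _2 or _b are one class to them, and where a whole thing is asked for, a point or a joint stands for the part that bears it (a point fixed in the world has none). Each returns a list of dicts, best first, with "p" (0 to 1); they miss things now and then, are a little off and sometimes report something else, mostly with a low value. They report only what shows in the picture. A call takes as long as a camera call. They do not tell look-alikes from the thing itself.
- viewer.boxes_of(picture, query): "location" ([x, y, z] in m, in world coordinates, good to about 4 mm: the middle of the surface that is visible of it).
The state is a dict: "time": time; "joint_positions": joint angles; "dq": joint speeds; "tau": joint torques, N m; "position": TCP position; "tool_rot": TCP orientation; "ft_force": force on the tool from outside, world axes, zero at the start; "ft_torque": the same for the moment, N m; "opening": finger opening in m; "grasp_force": force on a finger pad.
Only numpy, scipy, OpenCV 4.12 (cv2) and the standard library are available. Lean on these libraries where they do the work, as an engineer would, in place of code of your own. Each camera call takes 0.05 s, during which the arm holds its last target. There are 200 camera calls.

TASK

Set up the welding jig for tacking a frame corner: slide the long tube over the plate, without lifting it, pushing it at two points along its length until it lies flush along the long rail, and push it endways against the side rail; then swing the toggle clamp's red handle over until it locks down on the tube. Then take the short tube from the sloped rack and lay it flat along the side rail, flush against it, with its end butted square to the side of the long tube, and let go. Leave the clamp locked and everything else lying where it is.

Things in the scene. Friction and masses are not known exactly. Their poses are not given: they have to be found in the camera images.
- jig: Fixed corner jig: dark steel plate 265 by 300 mm, 12 mm thick, with two yellow rails (20 mm wide, 12 mm high) and a toggle clamp. Origin: on the plate's top, on the long rail's face. x points across the plate into the long rail (away from the robot), y along that rail towards the side rail, z up. The plate spans x -150 to 115 mm, y -165 to 135 mm.
- rail_mid (a point): On the upper edge of the long rail's face (jig frame (0, 0, 12) mm; axes as the jig's). The face is the jig's plane x = 0 and runs from y -148 to 112 mm. The long tube in place has its centre at (-15, 0, 15) mm in the jig's frame.
- side_rail_mid (a point): Middle of the upper edge of the side rail's face (jig frame (-75, 100, 12) mm; axes as the jig's). The face is the jig's plane y = 100 mm and runs from x -140 to -8 mm. The short tube in place lies along x with its centre at (-80, 85, 15) mm in the jig's frame.
- long_tube: Loose galvanised square tube, 200 mm long, 30 by 30 mm, about 0.4 kg, lying askew on the jig's plate in front of the long rail. Origin at its centre, y along its length, z up (15 mm above the plate).
- short_tube: Loose galvanised square tube, 100 mm long, 30 by 30 mm, about 0.2 kg, lying on the rack's sloped board, its length straight down the slope. Origin at its centre, x along its length (falling away from the robot while in the rack), y level across it, z square to its upper face.
- rack: Fixed blue steel pick rack on the table left or right of the jig: a board 180 by 110 mm sloping down at 28 degrees towards its +x (away from the robot), with 9 mm side edges and an 18 mm lip at the low (far) end, on which the short tube rests. Origin on the table under the board's middle, z up; board 25 mm above the table at the low end, 67 mm at its middle, 109 mm at the top.
- clamp_arm: Steel arm of the toggle clamp behind the long rail. Origin on its pivot, at (42, 0, 35) mm in the jig's frame. It starts raised 56 degrees, clear of the tube, its tip at about (30, 0, 105) mm; shut, it reaches over the rail and its rubber-tipped screw presses the top of the long tube at (-15, 0, 30) mm.
- clamp_handle (a joint): Handle of the toggle clamp against its arm: 0 rad as it starts, open, the handle standing nearly upright; at 2.19 rad the toggle passes dead centre and at 2.28 rad it meets its stop, locked. It stays where it is left; pushing it over takes 4 to 8 N at the red grip.
- clamp_grip (a point): Middle of the clamp's red handle grip (17 mm thick, 67 mm long). In the jig's frame it starts at (87, 0, 100) mm, the grip's top at z 133 mm, leaning 11 degrees off upright, away from the robot; pushed away and then down it passes (104, 0, 102), (116, 0, 102), (129, 0, 75) and locks at (130, 0, 65) mm, the handle then nearly level and pointing away from the robot.
- try_square: Loose try square, wooden stock 75 mm and steel blade 85 mm, lying on the jig's plate behind the long rail; to be left alone.
- magnet: Loose red magnetic welding square, about 110 by 95 by 16 mm, lying on the table; to be left alone.
- spray_can: Loose spray can, 58 mm across and 170 mm tall, standing on the table; to be left alone.
- paste_tin: Loose round tin, 80 mm across and 55 mm tall, on the table; to be left alone.
- hammer: Loose hammer, 260 mm long, lying on the table; to be left alone.
- wire_brush: Loose wire brush, 240 mm long, lying on the table; to be left alone.
Not all that is in view belongs to the job. What is shaped like the short_tube but orange is not meant.

How it is judged:
On the way, in this order (a step that is already met when the one before it is completed fails the run):
1. the long tube lies flush along the long rail with its end against the side rail (x of long_tube in the frame of jig above -0.017 m and y of long_tube in the frame of jig above -0.0025 m and z of long_tube in the frame of jig below 0.018 m and angle between the y axis of long_tube and the y axis of jig, either way round below 0.02 rad), for 0.2 s.
2. the toggle clamp is locked down on the long tube, which is still in place (all of step 1 and value of joint clamp_handle above 2.2 rad and contact force between clamp_arm and long_tube above 4 N), for 0.2 s.
At the end, for the whole second after the job is handed in: Long tube flat on the plate, within 2 mm and 0.02 rad of the long rail, 2.5 mm of the side rail; clamp handle over 2.2 rad and pressing on it. Short tube flat, within 3 mm and 0.035 rad of the side rail, its end within 3 mm of its place at the long tube. Both at rest (all of step 2 and x of short_tube in the frame of jig between -0.083 and -0.076 m and y of short_tube in the frame of jig between 0.082 and 0.089 m and z of short_tube in the frame of jig below 0.018 m and angle between the x axis of short_tube and the x axis of jig, either way round below 0.035 rad and linear speed of each of short_tube, long_tube below 0.01 m/s); the robot touches nothing.
It fails at once if the long tube is lifted off the plate (z of long_tube in the frame of jig above 0.03 m).
It fails at once if one of the things to be left alone is shifted by more than 30 mm (distance of any of try_square, magnet, spray_can, paste_tin, hammer, wire_brush from where it was at the start of the episode above 0.03 m).
It also fails if it takes over 67 s, if anything falls off the work surface, if the arm or the gripper's body presses on something with over 40 N, if the wrist force passes 120 N, or if a joint passes its speed limit or range.

## Working session

There is one attempt and no reset: what is moved stays moved. The work goes in short steps, Python scripts to look and compute and a shell command to move; the robot and the scene stay as the last step left them, time stands still between calls to the robot, and variables do not carry over. Pictures are saved under pics/ and viewed, at most 10 in all, crops included, and the job is handed in when it is done.

```bash
ls; mkdir -p pics; cat > h.py <<'E'
import numpy as np, cv2
from scipy.spatial.transform import Rotation as R
from rig import ctrl, viewer, ticket
def rot(c):
    a=np.array(c["attitude"],float)
    if a.shape==(3,3): return a
    return R.from_euler('xyz',a).as_matrix() if a.size==3 else R.from_quat(a).as_matrix()
def px2w(c,uv,z):
    d=rot(c)@np.array([(uv[0]-c["cx"])/c["fx"],(uv[1]-c["cy"])/c["fy"],1]); o=np.array(c["origin"])
    return o+d*(z-o[2])/d[2]
def w2px(c,p):
    q=rot(c).T@(np.array(p)-np.array(c["origin"])); return np.array([c["fx"]*q[0]/q[2]+c["cx"],c["fy"]*q[1]/q[2]+c["cy"]])
def save(c,n,box=None,s=1):
    i=c["img"][:,:,::-1]
    if box: i=i[box[1]:box[3],box[0]:box[2]]
    if s!=1: i=cv2.resize(i,None,fx=s,fy=s,interpolation=cv2.INTER_CUBIC)
    cv2.imwrite("pics/"+n,i)
E
python3 - <<'E'
from h import *
for n in ["top","scene"]:
    c=viewer.read_camera(n); save(c,n+"0.png"); print(n,c["fx"],c["cx"],c["cy"],c["origin"],c["attitude"])
    for q in ["jig","long_tube","short_tube","rack","clamp_arm","clamp_grip","rail_mid","side_rail_mid","try_square","magnet","spray_can","paste_tin","hammer","wire_brush"]:
        try: print(q,[(np.round(b["location"],3).tolist(),round(b["p"],2),np.round(w2px(c,b["location"])).tolist()) for b in viewer.boxes_of(c,q)[:3]])
        except Exception as e: print(q,e)
print(ctrl.observe())
E
```

```text
pics
top 506.31851192145285 316.96637547842687 241.85467247634907 [0.3629859  0.06070435 1.22721029] [-3.0224748   0.02563522 -1.57705308]
jig [([0.566, -0.024, 0.013], 0.58, [364.0, 218.0]), ([0.266, 0.259, 0.017], 0.42, [246.0, 344.0])]
long_tube [([0.488, -0.055, 0.04], 0.92, [379.0, 249.0])]
short_tube [([0.516, 0.202, 0.03], 0.89, [271.0, 238.0]), ([0.503, 0.347, 0.076], 0.81, [205.0, 242.0])]
rack [([0.454, 0.375, 0.076], 0.82, [193.0, 263.0])]
clamp_arm [([0.644, -0.019, 0.104], 0.56, [364.0, 177.0])]
clamp_grip [([0.664, -0.019, 0.11], 0.46, [364.0, 168.0])]
rail_mid [([0.568, -0.021, 0.009], 0.69, [363.0, 217.0])]
side_rail_mid [([0.566, -0.022, 0.015], 0.89, [363.0, 218.0]), ([0.666, -0.02, 0.113], 0.51, [365.0, 167.0])]
try_square [([0.654, -0.138, 0.02], 0.7, [411.0, 181.0]), ([0.487, -0.052, 0.04], 0.51, [377.0, 249.0])]
magnet [([0.718, -0.301, 0.016], 0.62, [477.0, 155.0])]
spray_can [([0.71, 0.269, 0.158], 0.89, [234.0, 143.0])]
paste_tin [([0.568, 0.477, 0.05], 0.7, [154.0, 216.0])]
hammer [([0.254, -0.267, 0.023], 0.85, [472.0, 349.0]), ([0.656, -0.136, 0.019], 0.43
[... 1419 characters left out ...]
8], 0.26, [250.0, 283.0])]
{'time': 1.5, 'joint_positions': array([-1.36378775e+00,  1.15995558e-01,  1.44158702e+00,  3.12286064e-05,
        1.58399956e+00, -3.77893953e-02]), 'dq': array([ 0.00110574, -0.00055459, -0.00048902,  0.00104889, -0.00064769,
        0.00028428]), 'tau': array([ 1.07733485e-03, -7.31728435e+01, -6.32641697e+01,  2.90804496e-05,
        5.69000258e-04, -3.05065434e-06]), 'position': array([ 0.16359673, -0.65488341,  0.4047142 ]), 'tool_rot': array([ 3.14158097e+00, -3.08063766e-05,  2.44798389e-01]), 'ft_force': array([0.00971492, 0.77193303, 0.38467023]), 'ft_torque': array([0.05226909, 0.02415075, 0.01124444]), 'grasp_force': 0.0, 'opening': 0.0853768597644157}
```

```bash
python3 - <<'E'
import cv2
i=cv2.imread("pics/top0.png"); cv2.imwrite("pics/topc.png",cv2.resize(i[130:310,160:440],(800,514),interpolation=cv2.INTER_CUBIC))
E
```

```text
(no output)
```

View pics/topc.png

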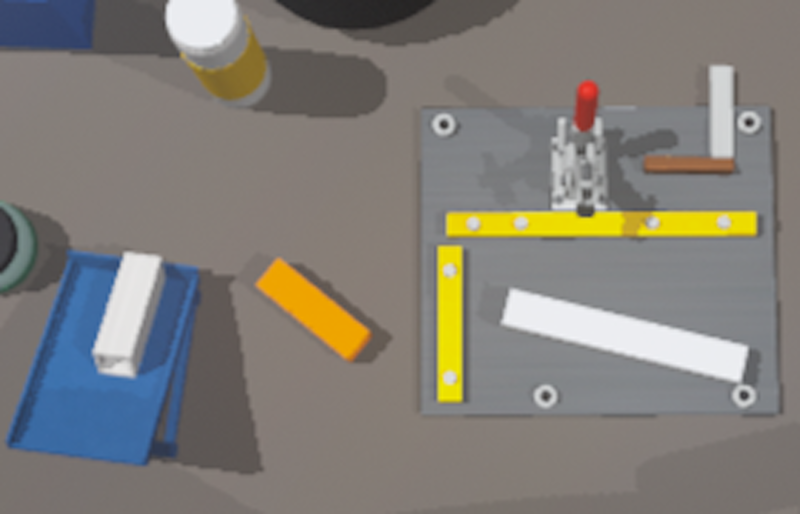

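View pics/scene0.png

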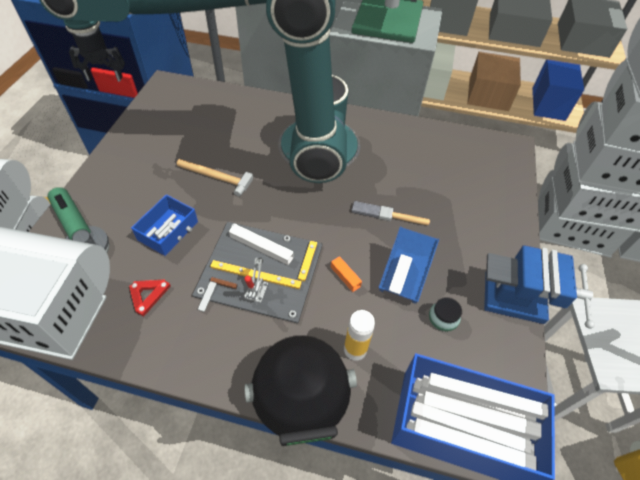

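```bash
python3 - <<'E'
from h import *
c=viewer.read_camera("top")
hsv=cv2.cvtColor(c["img"],cv2.COLOR_RGB2HSV)
def rects(m,box,z,name,n=1,minA=100):
    mm=np.zeros_like(m); x0,y0,x1,y1=box; mm[y0:y1,x0:x1]=m[y0:y1,x0:x1]
    cs,_=cv2.findContours(mm,cv2.RETR_EXTERNAL,cv2.CHAIN_APPROX_NONE)
    for k in sorted(cs,key=cv2.contourArea)[::-1][:n]:
        b=cv2.boxPoints(cv2.minAreaRect(k)); P=np.array([px2w(c,p,z)[:2] for p in b])
        L=np.diff(np.vstack([P,P[:1]]),axis=0); 
        print(name,cv2.contourArea(k),np.round(P,4).tolist(),"c",np.round(P.mean(0),4),"len",np.round(np.linalg.norm(L,axis=1),4)[:2],"ang",np.round(np.degrees(np.arctan2(L[:2,1],L[:2,0])),2))
yel=cv2.inRange(hsv,(24,180,120),(34,255,255))
rects(yel,(300,190,440,275),.024,"yellow",2)
wh=cv2.inRange(hsv,(0,0,215),(180,40,255))
rects(wh,(325,225,430,275),.042,"long")
rects(wh,(190,215,220,265),.09,"short")
org=cv2.inRange(hsv,(10,180,120),(22,255,255)); rects(org,(240,210,300,265),.03,"orange")
red=cv2.inRange(hsv,(0,150,120),(6,255,255)); rects(red,(340,150,390,180),.112,"grip")
gray=c["img"]
save(c,"rackc.png",(180,205,310,300),5)
E
```

```text
yellow 698.5 [[0.5993, 0.09], [0.5964, -0.1671], [0.5769, -0.1665], [0.5797, 0.0901]] c [ 0.5881 -0.0384] len [0.2572 0.0195] ang [-90.65 178.21]
yellow 378.0 [[0.5701, 0.0998], [0.5698, 0.0805], [0.4397, 0.0815], [0.4399, 0.1005]] c [0.5049 0.0906] len [0.0193 0.1301] ang [-90.61 179.59]
long 947.0 [[0.5024, 0.0458], [0.5306, 0.0387], [0.481, -0.1532], [0.4532, -0.1455]] c [ 0.4918 -0.0536] len [0.0291 0.1981] ang [ -14.29 -104.49]
short 373.0 [[0.4786, 0.3709], [0.5593, 0.3474], [0.5509, 0.3214], [0.4704, 0.3451]] c [0.5148 0.3462] len [0.0841 0.0273] ang [ -16.21 -107.92]
orange 480.0 [[0.5381, 0.2524], [0.5611, 0.2337], [0.4957, 0.1549], [0.473, 0.1736]] c [0.517  0.2037] len [0.0297 0.1024] ang [ -39.   -129.72]
grip 82.5 [[0.6478, -0.0107], [0.6873, -0.0152], [0.6856, -0.0297], [0.6461, -0.0252]] c [ 0.6667 -0.0202] len [0.0398 0.0146] ang [ -6.51 -96.67]
```

View pics/rackc.png

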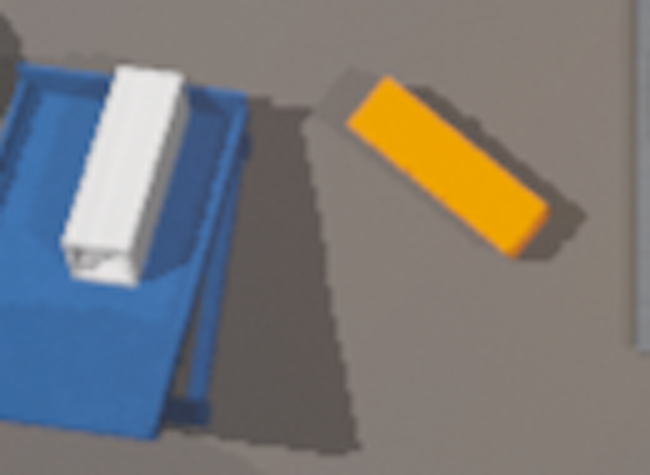

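White tube in the rack (px 205,239) is the short tube. The orange look-alike at (270,238) is rejected. The long tube is at (378,249), yaw about -14.5°, and the jig origin is about (0.579, -0.0205, 0.012) with yaw about -0.6°. I'll move behind the long tube with the gripper open and use both fingers as the two push points.

```bash
python3 -m jog '[[0.0474,0.1115,-0.0287,0,0,-0.00453,-1],[0.0474,0.1115,-0.0287,0,0,-0.00453,-1],[0.0474,0.1115,-0.0287,0,0,-0.00453,-1],[0.0474,0.1115,-0.0287,0,0,-0.00453,-1],[0.0474,0.1115,-0.0287,0,0,-0.00453,-1],[0.0474,0.1115,-0.0287,0,0,-0.00453,-1],[0.0474,0.1115,-0.0287,0,0,-0.00453,-1],[0.0474,0.1115,-0.0287,0,0,-0.00453,-1],[0.0474,0.1115,-0.0287,0,0,-0.00453,-1],[0.0474,0.1115,-0.0287,0,0,-0.00453,-1],[0.0474,0.1115,-0.0287,0,0,-0.00453,-1],[0.0474,0.1115,-0.0287,0,0,-0.00453,-1]]'; python3 -m jog '[[0.0474,0.1115,-0.0287,0,0,-0.00453,-1],[0.0474,0.1115,-0.0287,0,0,-0.00453,-1],[0.0474,0.1115,-0.0287,0,0,-0.00453,-1],[0.0474,0.1115,-0.0287,0,0,-0.00453,-1],[0.0474,0.1115,-0.0287,0,0,-0.00453,-1],[0.0474,0.1115,-0.0287,0,0,-0.00453,-1],[0,0,0,0,0,0,-1]]'
```

```text
time: 2.55
position: [0.3343, -0.2518, 0.3012]
tool_rot: [3.141, -0.001, 0.073]
ft_force: [1.3, -0.6, -0.2]
opening: 0.0858
grasp_force: 0.0
time: 3.13
position: [0.4205, -0.0483, 0.2484]
tool_rot: [-3.14, 0.001, -0.008]
ft_force: [0.8, -0.8, -1.3]
opening: 0.0851
grasp_force: 0.0
```

```bash
python3 -m jog '[[0,0,-0.0635,0,0,0,-1],[0,0,-0.0635,0,0,0,-1],[0,0,-0.0635,0,0,0,-1],[0,0,0,0,0,0,-1],[0.033,0,0,0,0,0,-1],[0.033,0,0,0,0,0,-1],[0.033,0,0,0,0,0,-1],[0.033,0,0,0,0,0,-1],[0.033,0,0,0,0,0,-1],[0.033,0,0,0,0,0,-1],[0.033,0,0,0,0,0,-1],[0.033,0,0,0,0,0,-1]]'; python3 -m jog '[[0.033,0,0,0,0,0,-1],[0.02,0,0,0,0,0,-1],[0,0,0,0,0,0,-1]]'; python3 - <<'E'
from h import *
c=viewer.read_camera("top"); save(c,"push1.png",(320,140,440,280),4)
E
```

```text
time: 4.13
position: [0.4996, -0.0528, 0.1927]
tool_rot: [-3.142, 0.0, -0.011]
ft_force: [-4.6, 0.6, 3.9]
opening: 0.0854
grasp_force: 2.4
time: 4.38
position: [0.5158, -0.0528, 0.1925]
tool_rot: [-3.141, -0.0, -0.011]
ft_force: [0.2, 0.1, -0.3]
opening: 0.0857
grasp_force: 0.0
```

View pics/push1.png

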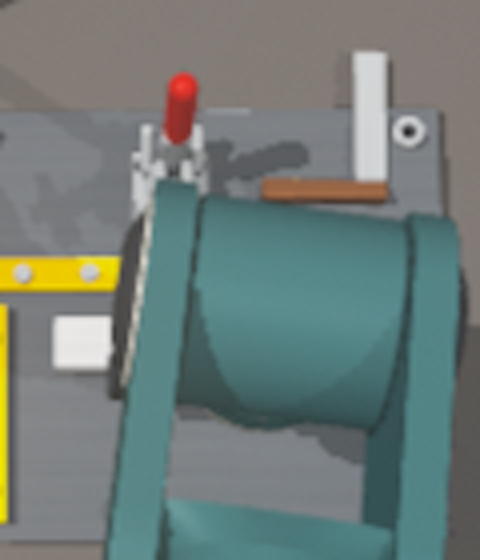

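```bash
python3 -m jog '[[0.03,0,0,0,0,0,-1],[0.03,0,0,0,0,0,-1],[0.006,0,0,0,0,0,-1],[0,0,0,0,0,0,-1]]'; python3 -m jog '[[0.005,0,0,0,0,0,-1],[0,0,0,0,0,0,-1]]';python3 -m jog '[[0.005,0,0,0,0,0,-1],[0,0,0,0,0,0,-1]]'
```

```text
time: 4.77
position: [0.5349, -0.0528, 0.1926]
tool_rot: [-3.142, -0.0, -0.011]
ft_force: [0.6, 0.2, -0.2]
opening: 0.0853
grasp_force: 0.0
time: 4.93
position: [0.5359, -0.0528, 0.1925]
tool_rot: [-3.142, -0.0, -0.011]
ft_force: [1.3, 0.1, -0.0]
opening: 0.0854
grasp_force: 0.0
time: 5.1
position: [0.5369, -0.0529, 0.1925]
tool_rot: [3.141, 0.002, -0.011]
ft_force: [-9.4, -1.8, 6.0]
opening: 0.0857
grasp_force: 5.0
```

```bash
python3 -m jog '[[0.005,0,0,0,0,0,-1],[0,0,0,0,0,0,-1]]'; python3 -m jog '[[0.005,0,0,0,0,0,-1],[0,0,0,0,0,0,-1]]'
```

```text
time: 5.27
position: [0.5377, -0.0529, 0.1923]
tool_rot: [3.141, 0.006, -0.011]
ft_force: [-24.9, -2.2, 14.8]
opening: 0.0856
grasp_force: 12.4
time: 5.43
position: [0.5385, -0.0529, 0.1923]
tool_rot: [3.141, 0.009, -0.01]
ft_force: [-41.3, -2.3, 24.4]
opening: 0.0855
grasp_force: 20.5
```

```bash
python3 -m jog '[[-0.12,0,0,0,0,0,-1],[0,0,0.13,0,0,0,-1],[0,0,0.13,0,0,0,1],[0.03,-0.1244,0,0,0,0,1],[0.03,-0.1244,0,0,0,0,1],[0.03,-0.1244,0,0,0,0,1],[0.03,-0.1244,0,0,0,0,1],[0.06,-0.1244,0,0,0,0,1],[0,0,0,0,0,0,1]]'; python3 - <<'E'
from h import *
c=viewer.read_camera("top"); save(c,"push2.png",(310,140,450,280),4)
hsv=cv2.cvtColor(c["img"],cv2.COLOR_RGB2HSV)
wh=cv2.inRange(hsv,(0,0,215),(180,40,255))
m=np.zeros_like(wh);m[212:262,315:450]=wh[212:262,315:450]
k=max(cv2.findContours(m,cv2.RETR_EXTERNAL,cv2.CHAIN_APPROX_NONE)[0],key=cv2.contourArea)
b=cv2.boxPoints(cv2.minAreaRect(k)); print(np.round([px2w(c,p,.042)[:2] for p in b],4).tolist())
yel=cv2.inRange(hsv,(24,180,120),(34,255,255))
for k in cv2.findContours(yel,cv2.RETR_EXTERNAL,cv2.CHAIN_APPROX_NONE)[0]:
    if cv2.contourArea(k)>60: print(np.round([px2w(c,p,.024)[:2] for p in cv2.boxPoints(cv2.minAreaRect(k))],4).tolist())
E
```

```text
time: 6.18
position: [0.5597, -0.2444, 0.2701]
tool_rot: [3.14, -0.0, -0.014]
ft_force: [1.1, -0.3, 0.5]
opening: 0.0008
grasp_force: 0.0
[[0.552, 0.0496], [0.576, 0.0493], [0.5739, -0.1467], [0.55, -0.146]]
[[0.5701, 0.0998], [0.5698, 0.0805], [0.4397, 0.0815], [0.4399, 0.1005]]
[[0.5969, 0.09], [0.595, -0.0737], [0.5779, -0.0733], [0.5797, 0.0901]]
[[0.5974, -0.0809], [0.5964, -0.1671], [0.5794, -0.1666], [0.5803, -0.0806]]
```

View pics/push2.png

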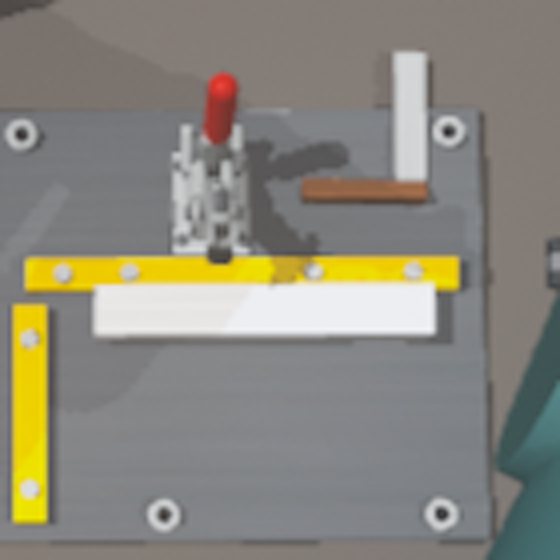

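```bash
python3 -m jog '[[0.022,0,-0.1,0,0,0,1],[0,0,-0.12,0,0,0,1],[0,0.12,0,0,0,0,1],[0,0.1,0,0,0,0,1],[0,0.03,0,0,0,0,1],[0,0.03,0,0,0,0,1],[0,0.03,0,0,0,0,1],[0,0.01,0,0,0,0,1],[0,0,0,0,0,0,1]]';python3 -m jog '[[0,0.006,0,0,0,0,1],[0,0,0,0,0,0,1]]'; python3 -m jog '[[0,0.006,0,0,0,0,1],[0,0,0,0,0,0,1]]'
```

```text
time: 6.98
position: [0.5651, -0.1431, 0.205]
tool_rot: [3.142, -0.001, -0.011]
ft_force: [0.2, -0.9, 0.5]
opening: -0.0003
grasp_force: 0.0
time: 7.15
position: [0.5651, -0.142, 0.2047]
tool_rot: [3.141, -0.0, -0.012]
ft_force: [0.0, -0.8, 0.7]
opening: -0.0001
grasp_force: 0.5
time: 7.32
position: [0.5651, -0.1401, 0.2047]
tool_rot: [3.141, -0.0, -0.012]
ft_force: [0.6, -2.4, 1.2]
opening: -0.0002
grasp_force: 1.8
```

```bash
python3 -m jog '[[0,0.006,0,0,0,0,1],[0,0.006,0,0,0,0,1],[0,0,0,0,0,0,1]]';python3 -m jog '[[0,0.006,0,0,0,0,1],[0,0,0,0,0,0,1]]'; python3 -m jog '[[0,0.006,0,0,0,0,1],[0,0,0,0,0,0,1]]'
```

```text
time: 7.57
position: [0.5651, -0.1361, 0.2047]
tool_rot: [3.141, -0.0, -0.011]
ft_force: [0.8, -3.5, 1.3]
opening: 0.0
grasp_force: 1.9
time: 7.73
position: [0.5651, -0.1342, 0.2047]
tool_rot: [3.142, -0.0, -0.011]
ft_force: [0.3, -3.0, 1.9]
opening: -0.0
grasp_force: 2.0
time: 7.9
position: [0.5651, -0.1326, 0.2047]
tool_rot: [3.141, -0.0, -0.011]
ft_force: [1.0, -6.5, 3.2]
opening: -0.0001
grasp_force: 3.4
```

```bash
python3 -m jog '[[0,0.005,0,0,0,0,1],[0,0,0,0,0,0,1]]'; python3 -m jog '[[0,0.005,0,0,0,0,1],[0,0,0,0,0,0,1]]'; python3 - <<'E'
from h import *
c=viewer.read_camera("top"); save(c,"push3.png",(310,140,450,280),4)
E
```

```text
time: 8.07
position: [0.5651, -0.1318, 0.2048]
tool_rot: [3.139, -0.0, -0.011]
ft_force: [0.3, -16.0, 1.5]
opening: -0.0
grasp_force: 7.5
time: 8.23
position: [0.5651, -0.1311, 0.205]
tool_rot: [3.137, -0.001, -0.012]
ft_force: [1.1, -25.6, -0.5]
opening: -0.0002
grasp_force: 11.8
```

View pics/push3.png

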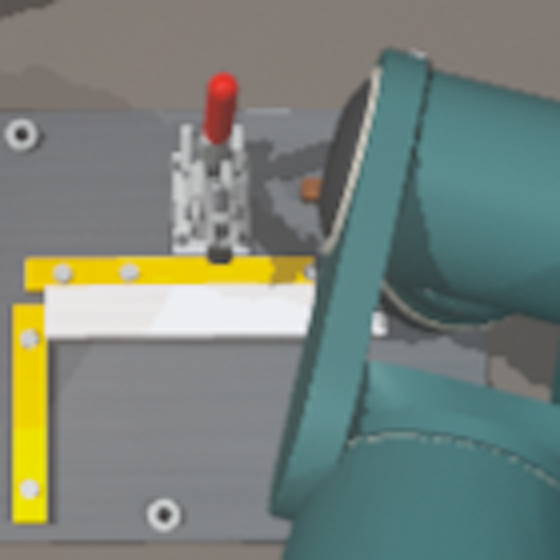

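```bash
python3 -m jog '[[0,-0.1,0,0,0,0,1],[0,0,0.13,0,0,0,1],[0,0,0.13,0,0,0,1],[0,0,0.13,0,0,0,1],[0,0,0.13,0,0,0,1],[0.066,0.1155,0,0,0,0,1],[0.066,0.1155,0,0,0,0,1],[0.066,0.1155,0,0,0,0,1],[0.066,0.1155,0,0,0,0,1],[0,0,0,0,0,0,1],[0,0,0,0,0,0,1]]'; python3 - <<'E'
from h import *
print(ctrl.tip_extent)
c=viewer.read_camera("top")
hsv=cv2.cvtColor(c["img"],cv2.COLOR_RGB2HSV)
w=viewer.read_camera("wrist"); save(w,"w1.png"); print(w["origin"],w["attitude"])
s=viewer.read_camera("scene"); save(s,"s1.png",(180,200,330,320),5)
for p in ([.666,-.0215,.112],[.609,-.0208,.117]): print(w2px(w,p),w2px(s,p))
E
```

```text
time: 9.2
position: [0.6447, -0.0189, 0.3596]
tool_rot: [-3.141, 0.002, -0.008]
ft_force: [0.3, 0.0, -0.1]
opening: 0.0001
grasp_force: 0.0
0.1734
[ 0.72747721 -0.02103105  0.32942156] [ 2.81275394e+00  2.53242970e-04 -1.58080752e+00]
[320.33966812 216.28914558] [248.39107691 282.21454547]
[319.9850444  316.26837452] [255.7612196  262.85442381]
```

View pics/w1.png

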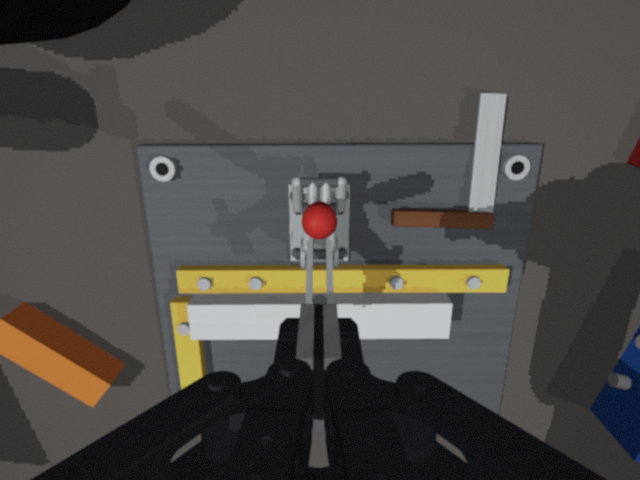

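View pics/s1.png

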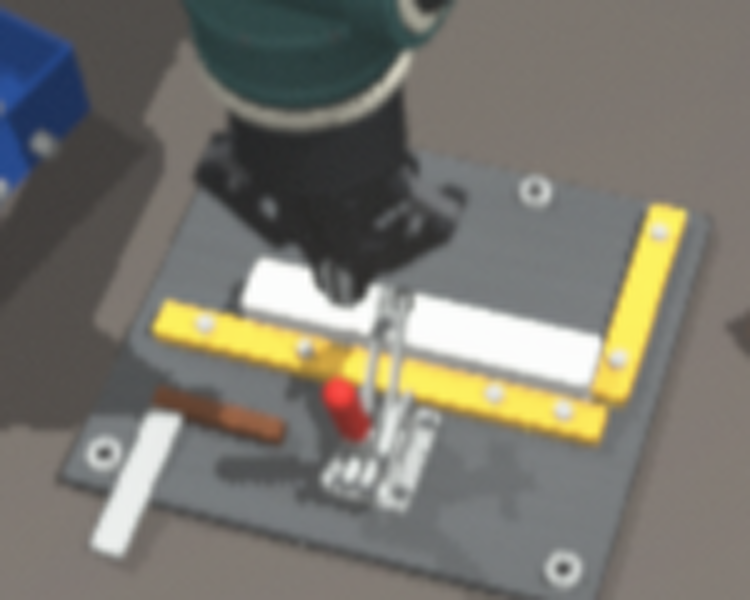

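```bash
python3 -m jog '[[0,0,-0.1,0,0,0,1],[0,0,-0.1,0,0,0,1],[0,0,0,0,0,0,1],[0.03,0,0,0,0,0,1],[0.03,0,0,0,0,0,1],[0,0,0,0,0,0,1]]'; python3 -m jog '[[0.03,0,0,0,0,0,1],[0.02,0,0,0,0,0,1],[0,0,0,0,0,0,1]]'
```

```text
time: 9.85
position: [0.6639, -0.0215, 0.3029]
tool_rot: [3.141, -0.003, -0.012]
ft_force: [0.7, 0.3, -0.3]
opening: 0.0003
grasp_force: 0.1
time: 10.1
position: [0.6786, -0.021, 0.302]
tool_rot: [3.142, -0.002, -0.011]
ft_force: [-1.5, -0.8, 2.8]
opening: 0.0001
grasp_force: 1.4
```

```bash
cat >> h.py <<'E'
def grip():
    # plane y=-0.0215: intersect red blob ends seen in scene camera with the clamp's plane, jig mm (x,z)
    c=viewer.read_camera("scene"); h=cv2.cvtColor(c["img"],cv2.COLOR_RGB2HSV)
    m=cv2.inRange(h,(0,150,90),(6,255,255))|cv2.inRange(h,(174,150,90),(180,255,255))
    mm=np.zeros_like(m); mm[255:330,215:285]=m[255:330,215:285]
    ys,xs=np.nonzero(mm); print("n",len(xs))
    def pt(u,v):
        d=rot(c)@np.array([(u-c["cx"])/c["fx"],(v-c["cy"])/c["fy"],1]); o=np.array(c["origin"])
        p=o+d*(-.0215-o[1])/d[1]; return np.round(1000*(p-[.579,0,.012]))[[0,2]]
    vx,vy,x0,y0=cv2.fitLine(np.c_[xs,ys].astype(np.float32),2,0,.01,.01).ravel()
    t=(xs-x0)*vx+(ys-y0)*vy
    print("px",xs.mean(),ys.mean(),"mid",pt(xs.mean(),ys.mean()),"ends",pt(x0+t.min()*vx,y0+t.min()*vy),pt(x0+t.max()*vx,y0+t.max()*vy))
    return c
E
python3 -c "
from h import *
grip()"; python3 -m jog '[[0.03,0,0,0,0,0,1],[0,0,0,0,0,0,1]]';  python3 -c "
from h import *
grip()"
```

```text
n 50
px 245.18 288.96 mid [110. 105.] ends [132. 137.] [83. 65.]
time: 10.32
position: [0.6872, -0.021, 0.3009]
tool_rot: [-3.142, -0.001, -0.011]
ft_force: [-0.6, -0.6, 1.2]
opening: -0.0002
grasp_force: 0.4
n 59
px 244.0 291.9491525423729 mid [119. 105.] ends [143. 134.] [83. 62.]
```

```bash
python3 -m jog '[[-0.01,0,0.1,0,0,0,1],[0.04,0,0,0,0,0,1],[0.05,0,0,0,0,0,1],[0,0,-0.06,0,0,0,1],[0,0,-0.04,0,0,0,1],[0,0,-0.04,0,0,0,1],[0,0,0,0,0,0,1]]';python3 -m jog '[[0,0,-0.04,0,0,0,1],[0,0,-0.04,0,0,0,1],[0,0,0,0,0,0,1]]';  python3 -c "
from h import *
grip()"
```

```text
time: 10.95
position: [0.7105, -0.0209, 0.2895]
tool_rot: [3.142, -0.004, -0.011]
ft_force: [-0.5, -0.3, -1.1]
opening: 0.0002
grasp_force: 0.1
time: 11.2
position: [0.7094, -0.0209, 0.2602]
tool_rot: [-3.141, 0.005, -0.011]
ft_force: [0.3, 0.8, -1.5]
opening: -0.0001
grasp_force: 0.0
n 61
px 242.2622950819672 309.0655737704918 mid [144.  62.] ends [161.  68.] [122.  53.]
```

```bash
python3 -m jog '[[0,0,-0.015,0,0,0,1],[0,0,0,0,0,0,1]]';python3 -m jog '[[0,0,-0.01,0,0,0,1],[0,0,0,0,0,0,1]]';python3 -m jog '[[0,0,-0.01,0,0,0,1],[0,0,0,0,0,0,1]]';  python3 -c "
from h import *
save(grip(),'s2.png',(200,200,320,320),5)"
```

```text
time: 11.42
position: [0.7101, -0.021, 0.2591]
tool_rot: [-3.142, 0.001, -0.011]
ft_force: [-0.1, -0.8, -0.7]
opening: 0.0004
grasp_force: 0.0
time: 11.58
position: [0.7104, -0.021, 0.2579]
tool_rot: [3.142, -0.001, -0.011]
ft_force: [-5.0, 0.4, 9.3]
opening: -0.0002
grasp_force: 4.2
time: 11.75
position: [0.7106, -0.021, 0.2563]
tool_rot: [3.141, -0.003, -0.011]
ft_force: [-6.1, -0.0, 17.8]
opening: -0.0001
grasp_force: 8.4
n 59
px 242.11864406779662 310.22033898305085 mid [146.  59.] ends [162.  64.] [126.  52.]
```

View pics/s2.png

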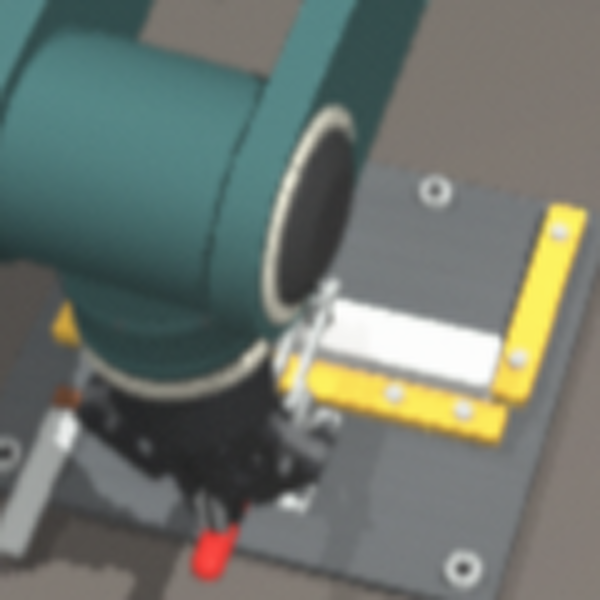

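```bash
python3 -m jog '[[0,0,-0.008,0,0,0,1],[0,0,0,0,0,0,1]]';python3 -m jog '[[0,0,-0.008,0,0,0,1],[0,0,0,0,0,0,1]]'
```

```text
time: 11.97
position: [0.7108, -0.021, 0.255]
tool_rot: [3.141, -0.004, -0.011]
ft_force: [-6.2, 1.0, 23.1]
opening: -0.0
grasp_force: 11.6
time: 12.13
position: [0.711, -0.021, 0.2537]
tool_rot: [3.141, -0.006, -0.011]
ft_force: [-6.7, 1.2, 30.2]
opening: -0.0
grasp_force: 15.0
```

```bash
python3 -m jog '[[0,0,-0.008,0,0,0,1],[0,0,-0.008,0,0,0,1],[0,0,0,0,0,0,1]]';python3 -m jog '[[0,0,0.05,0,0,0,1],[0,0,0.1,0,0,0,1],[0,0,0.13,0,0,0,1],[0,0,0.13,0,0,0,1],[-0.1,0,0,0,0,0,1],[-0.1,0,0,0,0,0,1],[0,0,0,0,0,0,1]]';python3 -c "
from h import *
c=grip()
print([(b['location'],b['p']) for q in ('clamp_arm','clamp_grip') for b in viewer.boxes_of(c,q)[:1]])
w=viewer.read_camera('wrist')
a=cv2.resize(w['img'][100:440,140:540],(640,544)); b=cv2.resize(c['img'][250:330,215:275],(160*2-0,426))
o=np.zeros((544,800,3),np.uint8); o[:,:640]=a; o[:426,640:]=b[:,80:240]; cv2.imwrite('pics/w2.png',o[:,:,::-1])
"
```

```text
time: 12.38
position: [0.7114, -0.021, 0.251]
tool_rot: [3.141, -0.009, -0.011]
ft_force: [-9.2, 1.1, 43.7]
opening: -0.0001
grasp_force: 21.5
time: 12.97
position: [0.6471, -0.0209, 0.3686]
tool_rot: [3.141, -0.001, -0.011]
ft_force: [0.1, 0.4, 0.5]
opening: -0.0
grasp_force: 0.0
n 132
px 244.25757575757575 303.5151515151515 mid [129.  63.] ends [159.  63.] [97. 63.]
[([0.646, -0.0168, 0.0813], 0.88), ([0.6958, -0.0142, 0.0832], 0.64)]
```

View pics/w2.png

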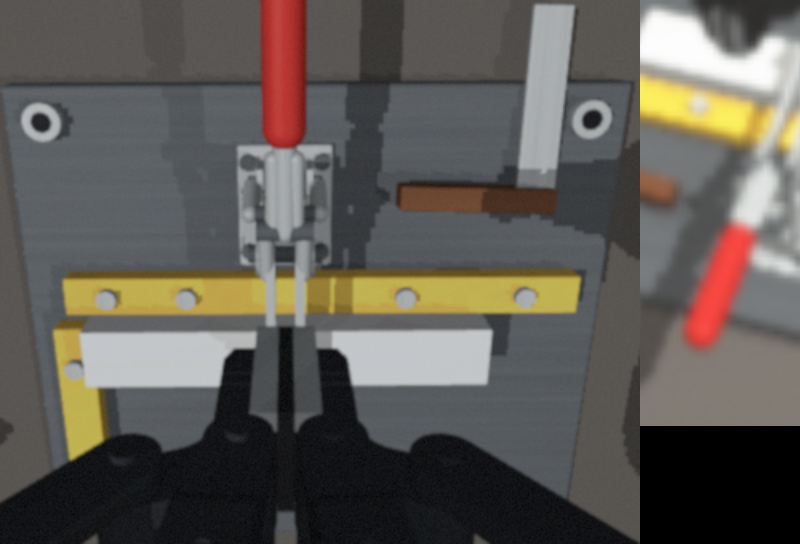

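The w2 picture shows the red grip level (composite 283,70), measured at jig (129, 63) against (130, 65) for locked. The arm is on the tube, which is flush to the long rail and against the side rail at (82,355). Next I'll fit the short tube's pose.

```bash
cat > fit.py <<'E'
from h import *
from scipy.optimize import minimize
def fit():
    data=[]
    for n,box in (("top",(185,210,235,270)),("scene",(375,240,425,305))):
        c=viewer.read_camera(n); h=cv2.cvtColor(c["img"],cv2.COLOR_RGB2HSV)
        m=cv2.inRange(h,(0,0,110),(180,70,255)); mm=np.zeros_like(m); x0,y0,x1,y1=box; mm[y0:y1,x0:x1]=m[y0:y1,x0:x1]
        k,l,st,_=cv2.connectedComponentsWithStats(mm)
        cen=w2px(c,[.515,.346,.07]).astype(int); i=l[cen[1],cen[0]]; print(n,"area",st[i])
        data.append((c,cv2.resize((l==i).astype(np.uint8)*255,None,fx=4,fy=4,interpolation=cv2.INTER_LINEAR)>127))
    S=np.array([[a,b,d] for a in(-1,1) for b in(-1,1) for d in(-1,1)])*[.05,.015,.015]
    def cost(q,full=False):
        Rm=R.from_euler('xyz',[0,np.radians(28),q[3]]).as_matrix(); out=0
        for c,m in data:
            P=np.array([w2px(c,Rm@s+q[:3]) for s in S]); z=np.zeros(m.shape,np.uint8)
            cv2.fillConvexPoly(z,np.int32(np.round(cv2.convexHull(((P+.5)*4-.5).astype(np.float32))*16)),1,shift=4)
            out+=1-(m&(z>0)).sum()/(m|(z>0)).sum()
        return out+ (20*(q[2]-.0615))**2
    best=min((minimize(cost,[.515,.347,.0615,y],method="Nelder-Mead",options=dict(initial_simplex=np.array([.515,.347,.0615,y])+np.vstack([np.zeros(4),np.diag([.01,.01,.006,.1])]),xatol=1e-4,fatol=1e-4)) for y in(-.3,-.15)),key=lambda r:r.fun)
    return best.x,best.fun
E
python3 - <<'E'
from fit import *
q,f=fit(); print(np.round(q,4),f)
Rt=R.from_euler('xyz',[np.pi,np.radians(28),q[3]]); tcp=q[:3]-Rt.as_matrix()[:,2]*.171
o=ctrl.observe(); R0=R.from_euler('xyz',o["tool_rot"])
print("tcp",tcp,"d",tcp-o["position"],"rv/pi",(Rt*R0.inv()).as_rotvec()/np.pi,o["position"],o["time"],"approach dir",Rt.as_matrix()[:,2])
E
```

```text
top area [ 185  210   50   52 1156]
scene area [389 254  23  41 507]
[ 0.5121  0.3495  0.0672 -0.1383] 0.6193764660115314
tcp [0.59165633 0.33841638 0.21818095] d [-0.05920967  0.35942622 -0.1490103 ] rv/pi [ 0.01162694  0.15514568 -0.03959398] [ 0.65086601 -0.02100984  0.36719125] 13.2667 approach dir [-0.46499042  0.06471056 -0.88294759]
```

```bash
sed -i 's/(0,0,110),(180,70,255)/(0,0,150),(180,45,255)/' fit.py
python3 - <<'E'
from fit import *
q,f=fit(); print(np.round(q,4),f)
Rt=R.from_euler('xyz',[np.pi,np.radians(28),q[3]]); tcp=q[:3]-Rt.as_matrix()[:,2]*.171
o=ctrl.observe(); R0=R.from_euler('xyz',o["tool_rot"])
print("tcp",tcp,"d",tcp-o["position"],"rv/pi",(Rt*R0.inv()).as_rotvec()/np.pi,o["position"],o["time"],"approach dir",Rt.as_matrix()[:,2])
E
```

```text
top area [193 218  24  44 577]
scene area [389 255  23  39 474]
[ 0.5113  0.3493  0.067  -0.1399] 0.28232804607921347
tcp [0.59075173 0.33813557 0.21799321] d [-0.06005111  0.35912543 -0.14905863] rv/pi [ 0.01172705  0.15504316 -0.04008349] [ 0.65080284 -0.02098985  0.36705183] 13.3667 approach dir [-0.46488737  0.0654468  -0.88294759]
```

```bash
python3 -m jog '[[-0.0077,0.118,-0.026,0.00117,0.0155,-0.004,-1],[-0.0077,0.118,-0.026,0.00117,0.0155,-0.004,-1],[-0.0077,0.118,-0.026,0.00117,0.0155,-0.004,-1],[-0.0077,0.118,-0.026,0.00117,0.0155,-0.004,-1],[-0.0077,0.118,-0.026,0.00117,0.0155,-0.004,-1],[-0.0077,0.118,-0.026,0.00117,0.0155,-0.004,-1],[-0.0077,0.118,-0.026,0.00117,0.0155,-0.004,-1],[-0.0077,0.118,-0.026,0.00117,0.0155,-0.004,-1],[-0.0077,0.118,-0.026,0.00117,0.0155,-0.004,-1],[-0.0077,0.118,-0.026,0.00117,0.0155,-0.004,-1],[0,0,0,0,0,0,-1],[0,0,0,0,0,0,-1]]'; python3 - <<'E'
from h import *
c=viewer.read_camera("wrist"); S=np.array([[a,b,.015] for a,b in((-1,-1),(-1,1),(1,1),(1,-1))])*[.05,.015,1]
Rm=R.from_euler('xyz',[0,np.radians(28),-.14]).as_matrix(); q=np.array([.5113,.3493,.067])
print("pred top corners",[np.round(w2px(c,Rm@s+q)).tolist() for s in S])
h=cv2.cvtColor(c["img"],cv2.COLOR_RGB2HSV); m=cv2.inRange(h,(0,0,130),(180,45,255))
k,l,st,ce=cv2.connectedComponentsWithStats(m)
for i in range(1,k):
    if st[i][4]>800: print(st[i],ce[i], cv2.boxPoints(cv2.minAreaRect(np.argwhere(l==i)[:,::-1].astype(np.float32))).round().tolist())
print([(b["location"],b["p"]) for b in viewer.boxes_of(c,"short_tube")[:2]])
E
```

```text
time: 14.37
position: [0.6271, 0.3347, 0.2879]
tool_rot: [3.14, 0.49, -0.138]
ft_force: [-0.0, -1.1, 0.1]
opening: 0.0858
grasp_force: 0.0
pred top corners [[347.0, 346.0], [293.0, 346.0], [289.0, 165.0], [352.0, 165.0]]
[   0   66   67   36 1107] [27.57633243 84.51671183] [[-4.0, 91.0], [0.0, 65.0], [69.0, 76.0], [65.0, 102.0]]
[  289   159    62   183 10647] [319.85686109 248.27538274] [[289.0, 159.0], [350.0, 159.0], [350.0, 341.0], [289.0, 341.0]]
[399 355  40  23 809] [418.68726823 365.86526576] [[398.0, 356.0], [438.0, 354.0], [439.0, 376.0], [399.0, 378.0]]
[([0.5304, 0.2131, 0.0273], 0.9), ([0.5247, 0.3465, 0.0765], 0.63)]
```

```bash
python3 -m jog '[[-0.028,0.0026,-0.0594,0,0,0,-1],[-0.028,0.0026,-0.0594,0,0,0,-1],[-0.028,0.0026,-0.0594,0,0,0,-1],[-0.028,0.0026,-0.0594,0,0,0,-1],[0,0,0,0,0,0,-1]]'; python3 -m jog '[[0,0,0,0,0,0,1],[0,0,0,0,0,0,1],[0,0,0,0,0,0,1],[0,0,0,0,0,0,1],[0,0,0,0,0,0,1],[0,0,0,0,0,0,1]]'
```

```text
time: 14.88
position: [0.5924, 0.3348, 0.2152]
tool_rot: [3.139, 0.491, -0.142]
ft_force: [-0.0, -0.6, -0.8]
opening: 0.0856
grasp_force: 0.0
time: 15.38
position: [0.5941, 0.3361, 0.2195]
tool_rot: [-3.141, 0.486, -0.139]
ft_force: [3.1, -2.1, 5.4]
opening: 0.0281
grasp_force: 60.0
```

```bash
python3 -m jog '[[0.04,-0.006,0.08,0,0,0,1],[0.062,-0.008,0.119,0,0,0,1],[0.02,0,0.08,0,0,0,1],[0,0,0,0,0,0,1]]';  python3 -m jog '[[-0.0604,-0.115,-0.0125,-0.00147,-0.0194,0.005,1],[-0.0604,-0.115,-0.0125,-0.00147,-0.0194,0.005,1],[-0.0604,-0.115,-0.0125,-0.00147,-0.0194,0.005,1],[-0.0604,-0.115,-0.0125,-0.00147,-0.0194,0.005,1],[-0.0604,-0.115,-0.0125,-0.00147,-0.0194,0.005,1],[-0.0604,-0.115,-0.0125,-0.00147,-0.0194,0.005,1],[-0.0604,-0.115,-0.0125,-0.00147,-0.0194,0.005,1],[-0.0604,-0.115,-0.0125,-0.00147,-0.0194,0.005,1],[0,0,0,0,0,0,1],[0,0,0,0,0,0,1]]';python3 - <<'E'
from h import *
o=ctrl.observe(); print(o["position"],o["tool_rot"],o["ft_force"])
for n in("scene","top","wrist"):
    c=viewer.read_camera(n); save(c,"held_%s.png"%n); print(n,[(np.round(b["location"],4).tolist(),b["p"]) for b in viewer.boxes_of(c,"short_tube")[:2]])
    h=cv2.cvtColor(c["img"],cv2.COLOR_RGB2HSV); m=cv2.inRange(h,(0,0,140),(180,40,255))
    k,l,st,ce=cv2.connectedComponentsWithStats(m)
    if n=="wrist":
      for d in (.150,.160,.171):
        p=o["position"]+R.from_euler('xyz',o["tool_rot"]).as_matrix()@[0,0,d-.015]
        print(d,[np.round(w2px(c,p+np.array([a,b,0]))).tolist() for a,b in((.05,-.015),(.05,.015))])
      for i in range(1,k):
        if st[i][4]>500: print(st[i],ce[i],cv2.boxPoints(cv2.minAreaRect(np.argwhere(l==i)[:,::-1].astype(np.float32))).round().tolist())
E
```

```text
time: 15.72
position: [0.6317, 0.3318, 0.3082]
tool_rot: [-3.137, 0.482, -0.138]
ft_force: [0.5, -0.5, -0.5]
opening: 0.0283
grasp_force: 60.1
time: 16.55
position: [0.4842, 0.0547, 0.2718]
tool_rot: [3.142, -0.001, -0.014]
ft_force: [0.3, -0.0, -1.0]
opening: 0.0279
grasp_force: 60.2
[0.48416426 0.05470396 0.27180712] [ 3.14152841e+00 -1.31527679e-03 -1.36744275e-02] [ 0.29943209 -0.0256221  -1.04980324]
scene [([0.5085, 0.0547, 0.1091], 0.6), ([0.5229, 0.2072, 0.0305], 0.58)]
top [([0.5167, 0.1994, 0.0305], 0.72)]
wrist [([0.5015, 0.0581, 0.1117], 0.72), ([0.515, 0.1916, 0.0287], 0.63)]
0.15 [[381.0, 234.0], [266.0, 236.0]]
0.16 [[376.0, 223.0], [270.0, 224.0]]
0.171 [[372.0, 213.0], [274.0, 214.0]]
[430   0  62  19 886] [463.36455982  10.23814898] [[430.0, 0.0], [491.0, 0.0], [491.0, 18.0], [430.0, 18.0]]
[  263     0   377   144 25113] [449.31724605 102.57985904] [[262.0, 2.0], [638.0, -1.0], [640.0, 140.0], [263.0, 143.0]]
[ 272  209   93  106 9154] [317.94111864 259.02523487] [[272.0, 209.0], [364.0, 209.0], [364.0, 314.0], [272.0, 314.0]]
[ 278  374   81   80 5991] [317.77833417 414.96361208] [[278.0, 374.0], [358.0, 374.0], [358.0, 453.0], [278.0, 453.0]]
```

```bash
python3 - <<'E'
from h import *
o=ctrl.observe(); c=viewer.read_camera("wrist"); s=viewer.read_camera("scene")
for d in(.154,.158,.162):
    z=o["position"][2]-d; print(d,px2w(c,(318,208.5),z)[:2]-o["position"][:2],px2w(c,(318,454),z)[:2]-o["position"][:2],px2w(c,(271.5,215),z)[1]-px2w(c,(364.5,215),z)[1])
E
```

```text
0.154 [ 0.05083208 -0.00058129] [-0.04312969  0.00042736] 0.028049185670276547
0.158 [ 0.04978508 -0.0005691 ] [-0.04721513  0.00047216] 0.028956209358997356
0.162 [ 0.04873807 -0.00055692] [-0.05130057  0.00051696] 0.02986323304771818
```

```bash
python3 -m jog '[[0,0,-0.07,0,0,0,1],[0,0,-0.07,0,0,0,1],[0,0,-0.05,0,0,0,1],[0,0,-0.02,0,0,0,1],[0,0,0,0,0,0,1]]';python3 -m jog '[[0,0,-0.006,0,0,0,1],[0,0,0,0,0,0,1]]';python3 -m jog '[[0,0,-0.006,0,0,0,1],[0,0,0,0,0,0,1]]'
```

```text
time: 17.37
position: [0.485, 0.0561, 0.2075]
tool_rot: [3.141, 0.002, -0.011]
ft_force: [0.2, -0.7, -1.8]
opening: 0.0281
grasp_force: 60.2
time: 17.53
position: [0.4855, 0.0561, 0.2079]
tool_rot: [3.142, -0.002, -0.011]
ft_force: [0.8, -0.3, -1.1]
opening: 0.0284
grasp_force: 60.2
time: 17.7
position: [0.4853, 0.056, 0.2058]
tool_rot: [3.142, -0.001, -0.011]
ft_force: [0.4, -0.7, -2.5]
opening: 0.0281
grasp_force: 60.2
```

```bash
python3 -m jog '[[0,0,-0.006,0,0,0,1],[0,0,0,0,0,0,1]]';python3 -m jog '[[0,0,-0.004,0,0,0,1],[0,0,0,0,0,0,1]]'
```

```text
time: 17.87
position: [0.4855, 0.0559, 0.2052]
tool_rot: [3.142, -0.002, -0.011]
ft_force: [-9.8, -1.4, 17.8]
opening: 0.028
grasp_force: 62.3
time: 18.03
position: [0.4855, 0.056, 0.2051]
tool_rot: [3.141, -0.001, -0.011]
ft_force: [-19.5, -1.4, 33.3]
opening: 0.028
grasp_force: 64.2
```

```bash
python3 -m jog '[[0,0,0.006,0,0,0,1],[0,0.015,0,0,0,0,1],[0,0.01,0,0,0,0,1],[0,0,0,0,0,0,1]]';python3 -m jog '[[0,0.005,0,0,0,0,1],[0,0,0,0,0,0,1]]';python3 -m jog '[[0,0.005,0,0,0,0,1],[0,0,0,0,0,0,1]]'
```

```text
time: 18.37
position: [0.4856, 0.0637, 0.2052]
tool_rot: [3.141, -0.003, -0.011]
ft_force: [-0.5, -2.2, 8.8]
opening: 0.0281
grasp_force: 61.5
time: 18.53
position: [0.4857, 0.065, 0.2052]
tool_rot: [3.141, -0.003, -0.011]
ft_force: [-0.9, -3.6, 9.6]
opening: 0.0282
grasp_force: 61.5
time: 18.7
position: [0.4857, 0.0661, 0.2052]
tool_rot: [3.139, -0.003, -0.011]
ft_force: [0.6, -12.7, 10.7]
opening: 0.0282
grasp_force: 61.6
```

```bash
python3 -m jog '[[0.02,0,0,0,0,0,1],[0.02,0,0,0,0,0,1],[0,0,0,0,0,0,1]]';python3 -m jog '[[0.005,0,0,0,0,0,1],[0,0,0,0,0,0,1]]';python3 -m jog '[[0.005,0,0,0,0,0,1],[0,0,0,0,0,0,1]]';python3 -m jog '[[0.005,0,0,0,0,0,1],[0,0,0,0,0,0,1]]'
```

```text
time: 18.95
position: [0.4976, 0.066, 0.2052]
tool_rot: [3.139, 0.0, -0.011]
ft_force: [-11.1, -12.1, 18.7]
opening: 0.0281
grasp_force: 62.6
time: 19.12
position: [0.4985, 0.066, 0.2052]
tool_rot: [3.139, 0.002, -0.011]
ft_force: [-18.2, -13.1, 23.4]
opening: 0.028
grasp_force: 63.1
time: 19.28
position: [0.4999, 0.066, 0.2052]
tool_rot: [3.139, 0.002, -0.011]
ft_force: [-20.3, -13.4, 23.5]
opening: 0.0282
grasp_force: 63.2
time: 19.45
position: [0.501, 0.066, 0.2052]
tool_rot: [3.139, 0.004, -0.011]
ft_force: [-29.5, -14.0, 30.9]
opening: 0.0281
grasp_force: 63.9
```

```bash
python3 -m jog '[[0,0,0.003,0,0,0,1],[0,0,0,0,0,0,1]]';python3 -m jog '[[0.004,0,0,0,0,0,1],[0,0,0,0,0,0,1]]';python3 - <<'E'
from h import *
c=viewer.read_camera("top"); save(c,"pl.png")
w=viewer.read_camera("wrist"); o=ctrl.observe()
h=cv2.cvtColor(w["img"],cv2.COLOR_RGB2HSV); g=h[:,:,2].astype(int); 
z=.042
print("col318 rows",[(r,int(g[r,318])) for r in range(170,240,2)])
print("tube end pred row",w2px(w,[.5505,.066,z]),"long near edge pred",w2px(w,[.550,.04,z]))
for u in(318,):
  for r in(190,195,200,205,210): print(r,px2w(w,(u,r),z)[0])
E
```

```text
time: 19.62
position: [0.5009, 0.066, 0.2052]
tool_rot: [3.139, 0.004, -0.011]
ft_force: [-21.9, -12.7, 17.6]
opening: 0.0282
grasp_force: 62.6
time: 19.78
position: [0.5016, 0.066, 0.2052]
tool_rot: [3.139, 0.007, -0.011]
ft_force: [-35.0, -12.3, 28.2]
opening: 0.0282
grasp_force: 63.5
col318 rows [(170, 173), (172, 173), (174, 173), (176, 175), (178, 176), (180, 175), (182, 173), (184, 175), (186, 177), (188, 174), (190, 176), (192, 176), (194, 177), (196, 175), (198, 175), (200, 175), (202, 175), (204, 174), (206, 175), (208, 175), (210, 175), (212, 173), (214, 175), (216, 174), (218, 174), (220, 174), (222, 174), (224, 174), (226, 174), (228, 173), (230, 174), (232, 164), (234, 159), (236, 158), (238, 161)]
tube end pred row [314.71358936 203.87452148] long near edge pred [395.80547629 204.43745672]
190 0.5550110674278139
195 0.5533922246604241
200 0.5517605664966415
205 0.5501159401541421
210 0.5484581904123296
```

```bash
python3 -m jog '[[-0.006,-0.002,0.003,0,0,0,1],[0,0,0,0,0,0,1]]';python3 -m jog '[[0,0,0,0,0,0,-0.3],[0,0,0,0,0,0,-0.3],[0,0,0,0,0,0,-0.3],[0,0,0,0,0,0,-0.3]]'; python3 -m jog '[[0,0,0.04,0,0,0,-0.3],[0,0,0.13,0,0,0,-0.3],[0,0,0.13,0,0,0,-0.3],[0,0,0.13,0,0,0,-0.3],[-0.1,0,0.05,0,0,0,-0.3],[-0.1,0,0,0,0,0,-0.3],[-0.1,0,0,0,0,0,-0.3],[-0.1,0,0,0,0,0,-0.3],[0,0,0,0,0,0,-0.3]]'; python3 - <<'E'
from h import *
w=viewer.read_camera("top"); save(w,"fin_top.png",(310,140,450,280),4); save(viewer.read_camera("wrist"),"fin_w.png")
g=grip()
c=viewer.read_camera("scene"); h=cv2.cvtColor(c["img"],cv2.COLOR_RGB2HSV)
th=np.radians(-.63); J=lambda p: np.array([.579+np.cos(th)*p[0]-np.sin(th)*p[1],-.0205+np.sin(th)*p[0]+np.cos(th)*p[1],.012+p[2]])
# rectify the plane z=tube top to jig mm (1px=0.5mm) from each camera
for n,c in(("top",w),("scene",c),("wrist",viewer.read_camera("wrist"))):
    src=np.float32([w2px(c,J((x,y,.03))) for x,y in((-.15,-.12),(.02,-.12),(.02,.12),(-.15,.12))])
    dst=np.float32([[x*2000+300,y*2000+240] for x,y in((-.15,-.12),(.02,-.12),(.02,.12),(-.15,.12))])
    im=cv2.warpPerspective(c["img"],cv2.getPerspectiveTransform(src,dst),(340,480)); cv2.imwrite("pics/rect_%s.png"%n,im[:,:,::-1])
    hh=cv2.cvtColor(im,cv2.COLOR_RGB2HSV); m=cv2.inRange(hh,(0,0,150),(180,45,255))
    # short tube: rows y for x in -125..-40 ; long: x edge
    for x in(-120,-100,-80,-60,-40):
        r=np.nonzero(m[360:,2*x+300])[0]; print(n,"x",x,"y",(r.min()/2+60,r.max()/2+60) if len(r) else None)
    for y in(-80,-40,20,50):
        r=np.nonzero(m[2*y+240,:])[0]; print(n,"y",y,"x",((r.min()-300)/2,(r.max()-300)/2) if len(r) else None)
    r=np.nonzero(m[2*85+240,:])[0]; print(n,"short -x end",(r.min()-300)/2 if len(r) else None)
E
```

```text
time: 20.05
position: [0.5005, 0.0656, 0.2056]
tool_rot: [3.14, 0.001, -0.011]
ft_force: [-10.0, -6.6, 5.6]
opening: 0.0282
grasp_force: 61.0
time: 20.38
position: [0.5012, 0.066, 0.206]
tool_rot: [-3.142, -0.001, -0.011]
ft_force: [1.1, -0.2, 0.2]
opening: 0.0553
grasp_force: 0.0
time: 21.13
position: [0.3776, 0.0659, 0.3515]
tool_rot: [-3.141, -0.003, -0.011]
ft_force: [-1.1, -0.2, 0.6]
opening: 0.0555
grasp_force: 0.0
n 132
px 244.25757575757575 303.5151515151515 mid [129.  63.] ends [159.  63.] [97. 63.]
top x -120 y (np.float64(108.5), np.float64(112.0))
top x -100 y (np.float64(69.0), np.float64(100.0))
top x -80 y (np.float64(69.0), np.float64(100.0))
top x -60 y (np.float64(69.0), np.float64(100.5))
top x -40 y (np.float64(69.0), np.float64(100.5))
top y -80 x (np.float64(-31.5), np.float64(-1.0))
top y -40 x (np.float64(-32.0), np.float64(-1.0))
top y 20 x (np.float64(-32.0), np.float64(19.5))
top y 50 x (np.float64(-32.5), np.float64(10.5))
top short -x end -117.5
scene x -120 y (np.float64(67.0), np.float64(101.0))
scene x -100 y (np.float64(67.5), np.float64(101.0))
scene x -80 y (np.float64(68.0), np.float64(101.5))
scene x -60 y (np.float64(68.0), np.float64(101.5))
scene x -40 y (np.float64(67.5), np.float64(101.5))
scene y -80 x (np.float64(-36.0), np.float64(5.0))
scene y -40 x (np.float64(-36.5), np.float64(5.0))
scene y 20 x (np.float64(-37.0), np.float64(4.5))
scene y 50 x (np.float64(-37.0), np.float64(16.0))
scene short -x end -137.5
wrist x -120 y (np.float64(69.5), np.float64(112.5))
wrist x -100 y (np.float64(69.5), np.float64(99.5))
wrist x -80 y (np.float64(69.5), np.float64(99.5))
wrist x -60 y None
wrist x -40 y None
wrist y -80 x None
wrist y -40 x None
wrist y 20 x None
wrist y 50 x None
wrist short -x end -131.5
```

```bash
python3 - <<'E'
import cv2,numpy as np
for n in("push2","push3","fin_top"):
    i=cv2.imread("pics/%s.png"%n); h=cv2.cvtColor(i,cv2.COLOR_BGR2HSV)
    m=cv2.inRange(h,(0,0,175),(180,45,255)); y=cv2.inRange(h,(22,150,100),(36,255,255))
    for u in(120,160,200,290,330,375):
        r=[k for k in np.nonzero(m[:,u])[0] if 270<k<350]; q=[k for k in np.nonzero(y[:,u])[0] if 240<k<300]
        print(n,u,"tube",(r[0],r[-1]) if r else None,"yellow",(q[0],q[-1]) if q else None)
    r=np.nonzero(m[320])[0]; print("row320",r.min(),r.max())
E
```

```text
push2 120 tube (np.int64(286), np.int64(335)) yellow (np.int64(258), np.int64(283))
push2 160 tube (np.int64(286), np.int64(334)) yellow (np.int64(258), np.int64(282))
push2 200 tube (np.int64(286), np.int64(334)) yellow (np.int64(257), np.int64(282))
push2 290 tube (np.int64(285), np.int64(335)) yellow (np.int64(257), np.int64(281))
push2 330 tube (np.int64(284), np.int64(334)) yellow (np.int64(257), np.int64(280))
push2 375 tube (np.int64(284), np.int64(334)) yellow (np.int64(257), np.int64(280))
row320 93 435
push3 120 tube (np.int64(286), np.int64(335)) yellow (np.int64(258), np.int64(283))
push3 160 tube (np.int64(286), np.int64(336)) yellow (np.int64(258), np.int64(283))
push3 200 tube (np.int64(286), np.int64(336)) yellow (np.int64(257), np.int64(283))
push3 290 tube (np.int64(285), np.int64(335)) yellow (np.int64(257), np.int64(281))
push3 330 tube None yellow None
push3 375 tube (np.int64(314), np.int64(333)) yellow None
row320 46 381
fin_top 120 tube (np.int64(286), np.int64(336)) yellow (np.int64(258), np.int64(283))
fin_top 160 tube (np.int64(285), np.int64(335)) yellow (np.int64(258), np.int64(281))
fin_top 200 tube (np.int64(285), np.int64(335)) yellow None
fin_top 290 tube (np.int64(285), np.int64(335)) yellow (np.int64(257), np.int64(281))
fin_top 330 tube (np.int64(285), np.int64(335)) yellow (np.int64(257), np.int64(281))
fin_top 375 tube (np.int64(285), np.int64(335)) yellow (np.int64(257), np.int64(281))
row320 46 385
```

```bash
python3 -c "
from rig import ticket
print(ticket.hand_in())"
```

```text
the job is handed in; nothing more can be done
None
```

The job is handed in, with no verdict returned: by my measurements the long tube is flush against both rails with the clamp locked on it, and the short tube is flush to the side rail, butted to the long tube and released.

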